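# Bridge the soot tile over the diya by its edges

## Robot

A 6-joint arm with a two-finger parallel gripper is mounted at the origin on the work surface. World frame = base frame: x ahead of the robot, y to its left, z up, the work surface at z = 0. Lengths are in m, angles in rad, forces in N, time in s.
With the tool pointing down it reaches from about 0.375 to 0.975 m from the base axis. Payload 3.8 kg.
Tool frame: the origin (TCP) lies on the centre line of the jaws, within the pads' length; the fingertips stand 22 mm ahead of it and the grasp point (between the pads) lies 3 mm ahead of it; x points along the fingers, y is the direction in which the jaws open and shut, and the axes are right-handed (so a half turn about x gives the same grasp; the last joint's range is limited). The gripper opens to 85 mm and grips with 20 to 120 N. Pads are 22 mm wide; open, the fingers measure 114 mm over their backs; the gripper's body (76 mm by 85 mm) begins 54 mm behind the grasp point. The pads swing forward as they close: fully open they stand 13 mm farther back than shut.
Start: joints at [-1.194, 0.264, 1.604, -0, 1.274, -0.037], TCP at [0.271, -0.618, 0.253] pointing down, gripper open.
Joint ranges: [-2.63, 2.63], [-0.94, 2.18], [0.31, 2.57], [-1.31, 4.45], [0, 2.66], [-2.55, 2.55]. Speed limits (rad/s): [2.57, 2.57, 3.14, 3.14, 3.14, 3.14].

## Interface

Orientations are given as a rotation vector (axis times angle).
In Python, from workcell import monitor, eyes, finish_job gives the robot as it stands. The module is installed in compiled form; this text tells all that it offers.
- The arm moves only by the tool play_rows, never from a script. Its argument "deltas" is a list of rows, each an object of numbers: "wx", "wy", "wz": the turn, a rotation vector about the world's x, y, z in degrees; "x", "y", "z": the shift along the world's x, y, z in mm; "fingers": the closure, from -1 (fully open) to 1 (shut), so that 0 is half open. A call has 1 to 20 rows; each row is the pose to reach, as a shift and turn from the pose commanded when the call began; what a row does not reach only later rows make up. A row lasts 1/8 s, in which the tool goes at most 62.5 mm and 10.7 degrees, less where a joint would pass 70% of its speed; a pose out of reach is approached as far as the arm can. A call with a gripper value outside its range is refused whole. The fingers move at their own pace and stop on an object; "grip_force" is the grip in N (left out, the last holds). Time passes only in rows, so rows that repeat a pose let the fingers close. It gives the time, the measured TCP pose, the force and the opening at its end, in the units of the state.
- monitor.read_state(): the state, without advancing time (a new reading comes with each control period).
- eyes.read_camera(name): name is "scene" or "top" or "wrist"; returns a dict with "frame" (400x640x3 uint8, red, green, blue), "depth" (400x640 float32, m along the optical axis (not along the pixel's ray), 0 where there is no reading), "K" (3x3 intrinsics, pixels), "view" (4x4, takes a point from world to camera coordinates); the wrist camera has in their place "tool_from_camera" (4x4, takes a point from camera to tool coordinates, whose origin is the TCP and whose axes are the tool frame's). Camera axes: x right, y down, z forward; pixel columns grow to the right and rows downward; lengths in m; the calibration is good to about 2 mm. The wrist camera is an equidistant fisheye: a pixel r from the principal point sees the ray r / f radians off the axis. A picture is of the moment at which its call begins: read the wrist's pose just before it.
- finish_job(): hands the job in, once; it reports no verdict.
The state is a dict: "time": time; "q": joint angles; "joint_vel": joint speeds; "joint_torque": joint torques, N m; "tool_pos": TCP position; "tcp_rot": TCP orientation; "wrist_force": force on the tool from outside, world axes, zero at the start; "torque": the same for the moment, N m; "width": opening from 0.0 (shut) to 1.0 (fully open).
Only numpy, scipy, OpenCV 4.12 (cv2) and the standard library are available. Lean on these libraries where they do the work, as an engineer would, in place of code of your own. Each camera call takes 0.05 s, during which the arm holds its last target.

## Task

Get the kajal set-up ready for lighting: take the washed wall tile off the aluminium tray, holding it by its edges only with no finger on either face, and lay it, glazed face down as it is now, squarely across the two steel bowls that stand either side of the diya, with the middle of the tile over the diya's pinched lip. Set it down gently rather than dropping it, let go, and leave the two bowls, the diya, the stack of bowls and the lighter where they stand.

Things in the scene. Friction and masses are not known exactly. Their poses are not given: they have to be found in the camera images.
- tile_center (a point): Centre (half-way up) of the loose wall tile, 200 mm long, 65 mm wide, 8 mm thick, about 0.2 kg, lying flat across the tray's two long rims. Red clay back with ribs along its length facing up, white glazed face down. Own x along the 200 mm length, y across the 65 mm width, z up. Its four edges are upright and 5 mm high, with a 2 mm bevel to each face, and it hangs free between the rims, so it can be gripped across its 65 mm width
- tile_glaze: The tile's white glazed face (its underside), 1.5 mm thick, which no finger may touch; origin at the centre of the underside, same axes as the tile, 4 mm below its centre
- tile_back: The tile's ribbed clay back (its upper face), which no finger may touch; same origin and axes as tile_glaze, the face itself lies 8 mm above the origin
- tray: Loose aluminium tray, 300 mm long (own x), 170 mm wide (own y), rims 25 mm high, walls and floor 3 mm; origin at the centre of its underside. It holds up the tile, which starts within 50 mm of its middle along its length
- bowl_a_rim (a point): Centre of the mouth of one steel bowl, at rim height: loose, right way up on the table, 60 mm high, rim 100 mm across, foot 60 mm across, wall 2.5 mm, about 0.16 kg. z up
- bowl_b_rim (a point): The same for the other steel bowl, equal to the first. The two stand 152 to 168 mm apart, centre to centre, and the tile is to rest on both their rims, its underside then 60 mm above the table
- diya_lip (a point): The pinched lip of the diya that stands between the two bowls, at the brim, 26 mm above the table and 32 mm from the diya's middle along the diya's own x; it lies about half-way between the bowl centres. The diya is a loose round clay cup, 68 mm across, 26 mm high; the lip sticks out another 9 mm
- bowl_stack: Bystander: four nested steel bowls, 103 mm across, 102 mm high, straight ahead beyond the work; origin at the centre of the underside
- lighter_mid (a point): Bystander: red press-button gas lighter with a steel barrel, 250 mm long, 26 mm wide, lying to the left of the work beside a ceramic saucer; this point is near its middle
Not all that is in view belongs to the job. Of the things like the part that bears tile_center, leave any that is yellow; of the rest the larger one is meant.

How it is judged:
On the way:
1. the tile is held in the fingers, lifted clear of the tray (contact force between the fingers and tile above 1 N and contact force between tile and tray below 0.05 N and height (world z) of tile_center above 0.04 m), for 0.2 s.
At the end, for the whole second after the job is handed in: The tile lies still and level (within 3 degrees) on the rims of both upright bowls, glazed face down, its middle within 20 mm of the diya's lip and its long midline within 20 mm of both bowl centres, seen from above; it is released (contact force between tile and bowl_a above 0.2 N and contact force between tile and bowl_b above 0.2 N and horizontal distance between tile_center and diya_lip below 0.02 m and y of bowl_a_rim in the frame of tile_center between -0.02 and 0.02 m and y of bowl_b_rim in the frame of tile_center between -0.02 and 0.02 m and height (world z) of tile_center between 0.06 and 0.068 m and angle between each of tile_center, bowl_a_rim, bowl_b_rim's own z axis and vertical below 0.05 rad and linear speed of tile below 0.02 m/s); the robot touches nothing.
It fails at once if a finger or the arm touches the tile's glazed face or its back (more than 0.5 N) (contact force between any of the fingers, the arm and tile_glaze above 0.5 N or contact force between any of the fingers, the arm and tile_back above 0.5 N).
It fails at once if the tile is dropped or thrown: it moves faster than 0.45 m/s (a free fall of about 10 mm) with no finger on it (linear speed of tile above 0.45 m/s and contact force between the fingers and tile below 0.05 N).
It fails at once if the tile is forced down on a bowl with more than 40 N (contact force between tile and bowl_a above 40 N or contact force between tile and bowl_b above 40 N).
It fails at once if a bowl or the diya of the set-up is shifted more than 20 mm (distance of any of bowl_a_rim, bowl_b_rim, diya_lip from where it was at the start of the episode above 0.02 m).
It fails at once if the bowl stack or the lighter is shifted more than 20 mm (distance of any of bowl_stack, lighter_mid from where it was at the start of the episode above 0.02 m).
It also fails if it takes over 42 s, if anything falls off the work surface, if the arm or the gripper's body presses on something with over 40 N, if the wrist force passes 120 N, or if a joint passes its speed limit or range.

## Working session

There is one attempt and no reset: what is moved stays moved. The work goes in short steps, Python scripts to look and compute and a tool call to move; the robot and the scene stay as the last step left them, time stands still between calls to the robot, and variables do not carry over. Pictures are saved under pics/ and viewed, and the job is handed in when it is done.

Besides the shell and the picture viewer there is one more tool, called after "Call:" as name(argument=value, ...) on one line, values as JSON. play_rows: Moves the arm, as the interface text tells. Its arguments: {"type":"object","properties":{"deltas":{"type":"array"},"grip_force":{"type":"number"}},"required":["deltas"]}

```bash
mkdir -p pics
cat > h.py <<'E'
import numpy as np, cv2
from workcell import monitor, eyes
def snap(n,tag):
    c=eyes.read_camera(n); cv2.imwrite(f'pics/{tag}.png',c['frame'][:,:,::-1]); np.savez(f'{tag}.npz',**c); return c
E
python3 - <<'E'
from h import *
print(monitor.read_state())
for n in ['scene','top']:
    c=snap(n,n+'0'); print(n,c['K'],c['view'])
E
```

```text
{'time': 0.0, 'q': array([-1.19390095e+00,  2.64789154e-01,  1.60541119e+00,  7.44900843e-06,
        1.27370911e+00, -3.68954206e-02]), 'joint_vel': array([-0.00057281, -0.00047768, -0.00067011,  0.000767  , -0.00196106,
        0.00013904]), 'joint_torque': array([-3.78703204e-03, -5.15123677e+01, -3.67314613e+01, -5.08823405e-05,
        1.31854636e-02,  3.71919540e-06]), 'tool_pos': array([ 0.27115042, -0.6173766 ,  0.25191765]), 'tcp_rot': array([ 1.99396405,  0.42093879, -1.9947485 ]), 'wrist_force': array([-0.63007642, -0.01819423,  0.3272625 ]), 'torque': array([-0.00898681,  0.06130878, -0.00768437]), 'width': 1.000043552620052}
scene [[390.71409543   0.         320.81248222]
 [  0.         390.71409543 198.62534612]
 [  0.           0.           1.        ]] [[ 0.62488722  0.7807042  -0.00411238 -0.38716422]
 [ 0.4174989  -0.33861404 -0.84322904 -0.10792603]
 [-0.65970496  0.52520613 -0.53753872  1.25587805]
 [ 0.          0.          0.          1.        ]]
top [[367.82412408   0.         314.68327157]
 [  0.         367.82412408 203.09301559]
 [  0.           0.           1.        ]] [[ 0.00655019 -0.9997685  -0.02049492  0.10876867]
 [-0.99541332 -0.00456273 -0.09555894  0.49331586]
 [ 0.0954433   0.02102685 -0.99521276  1.04426038]
 [ 0.          0.          0.          1.        ]]
```

View pics/scene0.png

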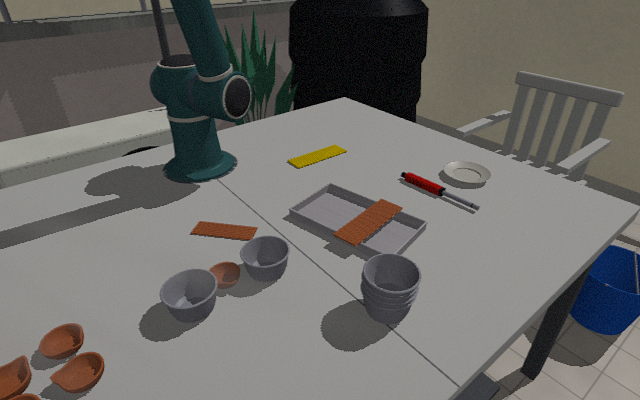

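View pics/top0.png

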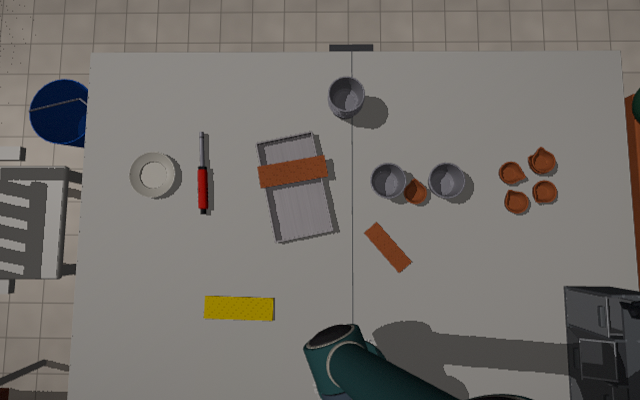

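The tile lies across the tray at about (293,171) in the top view. The bowls are at (389,181) and (447,181), with the diya at (416,191) between them. The smaller tile at (388,247) and the yellow one are decoys.

```bash
cat >> h.py <<'E'
def load(t):
    c=dict(np.load(t+'.npz')); return c
def cast(c,uv,z):
    uv=np.atleast_2d(uv).astype(float); K=c['K'];V=c['view'];R=V[:3,:3];t=V[:3,3]
    d=np.c_[(uv[:,0]-K[0,2])/K[0,0],(uv[:,1]-K[1,2])/K[1,1],np.ones(len(uv))]@R
    o=-R.T@t
    return o+d*((z-o[2])/d[:,2])[:,None]
def cloud(c):
    v,u=np.mgrid[0:400,0:640]; K=c['K'];V=c['view'];Z=c['depth']
    p=np.stack([(u-K[0,2])/K[0,0]*Z,(v-K[1,2])/K[1,1]*Z,Z],-1)
    return (p-V[:3,3])@V[:3,:3]
E
python3 - <<'E'
from h import *
for t in ['top0','scene0']:
    c=load(t); P=cloud(c); f=c['frame']; hsv=cv2.cvtColor(f,cv2.COLOR_RGB2HSV)
    m=((hsv[...,0]<15)&(hsv[...,1]>120)&(hsv[...,2]>60)).astype(np.uint8)
    n,l,s,ce=cv2.connectedComponentsWithStats(m)
    for i in range(1,n):
        if s[i,4]<60: continue
        q=P[l==i]; q=q[np.isfinite(q).all(1)]
        zz=np.median(q[:,2]); print(t,s[i],ce[i].round(1),np.median(q,0).round(3),)
        r=cv2.minAreaRect(np.argwhere(l==i)[:,::-1].astype(np.float32)); 
        w=cast(c,cv2.boxPoints(r),zz); print('  ',w[:,:2].round(4).tolist(), 'z',zz)
    crop=f[130:250,230:490] if t=='top0' else f[170:350,140:450]
    cv2.imwrite(f'pics/crop_{t}.png',cv2.resize(crop,None,fx=2.5 if t!='top0' else 3,fy=2.5 if t!='top0' else 3,interpolation=cv2.INTER_CUBIC)[:,:,::-1])
E
```

```text
top0 [ 625   94   15  195 1335] [634.2 169.3] [ 0.735 -1.298 -0.558]
   [[1.0502, -1.2806], [1.0546, -1.3366], [0.1908, -1.3338], [0.1863, -1.2805]] z -0.5575088895838304
top0 [528 147  28  27 467] [542.1 161.2] [ 0.617 -0.549  0.025]
   [[0.621, -0.4967], [0.6691, -0.5551], [0.6145, -0.5963], [0.5668, -0.5381]] z 0.02451366968576652
top0 [ 258  155   70   33 1465] [292.3 171.3] [0.585 0.176 0.032]
   [[0.5989, 0.2812], [0.6348, 0.0855], [0.5715, 0.0742], [0.5357, 0.2686]] z 0.03188589509907852
top0 [499 162  27  22 392] [511.4 173. ] [ 0.584 -0.465  0.011]
   [[0.5983, -0.4183], [0.6315, -0.4761], [0.5738, -0.5056], [0.5409, -0.4481]] z 0.011377217040939625
top0 [198 169   9  40 315] [201.6 188.5] [0.533 0.444 0.023]
   [[0.5925, 0.4572], [0.5926, 0.4334], [0.477, 0.4294], [0.4769, 0.4529]] z 0.023120956751979057
top0 [405 179  22  25 299] [416.9 192.9] [ 0.523 -0.19   0.01 ]
   [[0.5074, -0.1484], [0.5696, -0.1773], [0.5464, -0.2273], [0.4845, -0.1982]] z 0.010446223091567683
top0 [533 181  24  22 404] [544.6 191.8] [ 0.53  -0.561  0.011]
   [[0.5619, -0.5266], [0.5621, -0.593], [0
[... 870 characters left out ...]
060688722447917185
scene0 [210 262  30  16 181] [224.4 267.4] [ 0.503 -0.171  0.02 ]
   [[0.4838, -0.1939], [0.4938, -0.1371], [0.5347, -0.1493], [0.524, -0.2036]] z 0.019843392682993354
scene0 [ 40 324  44  35 999] [ 61.1 341. ] [ 0.489 -0.473  0.014]
   [[0.4655, -0.5098], [0.4445, -0.4456], [0.5234, -0.4344], [0.5382, -0.4955]] z 0.014108447747479616
scene0 [  51  352   53   41 1402] [ 79.7 372.1] [ 0.574 -0.46   0.015]
   [[0.558, -0.4998], [0.5291, -0.4356], [0.605, -0.4197], [0.6266, -0.4814]] z 0.014801234680255928
scene0 [   0  356   40   44 1063] [ 14.9 380.8] [ 0.525 -0.543  0.017]
   [[0.5543, -0.5633], [0.4649, -0.5572], [0.5056, -0.5067], [0.591, -0.5177]] z 0.016620537855559586
```

View pics/crop_top0.png

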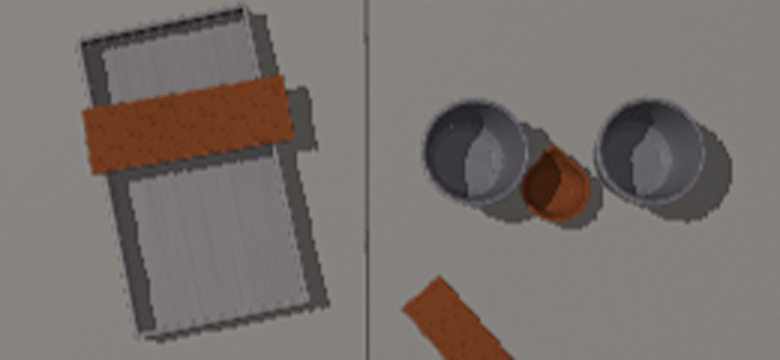

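View pics/crop_scene0.png

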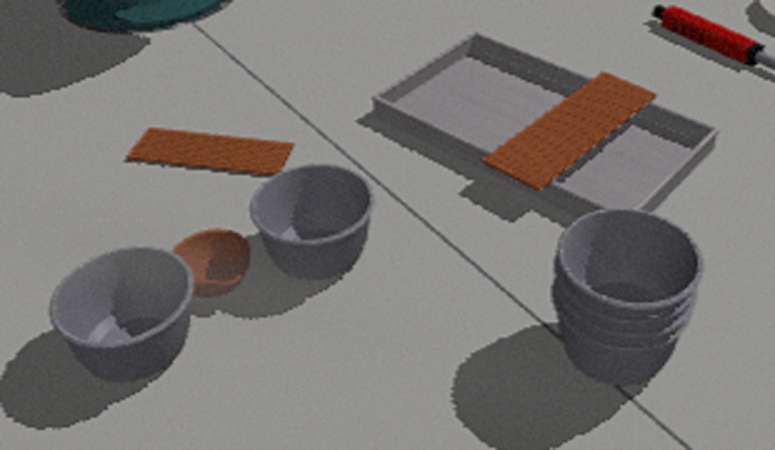

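Run:
```python
from h import *
from scipy.optimize import least_squares
def circ(p,r=None):
    f=lambda x:np.hypot(p[:,0]-x[0],p[:,1]-x[1])-x[2]
    s=least_squares(f,[*p.mean(0),.05],loss='soft_l1',f_scale=.002); return s.x,np.abs(s.fun).mean()
for t in ['top0','scene0']:
    c=load(t);P=cloud(c)
    for g in [(0.55,-.115),(0.55,-.275)]:
        m=(np.hypot(P[...,0]-g[0],P[...,1]-g[1])<.075)&(P[...,2]>.056)&(P[...,2]<.068)
        q=P[m]; print(t,len(q),q.mean(0).round(4),[np.round(v,4) for v in circ(q[:,:2])])
c=load('top0');f=c['frame'];hsv=cv2.cvtColor(f,cv2.COLOR_RGB2HSV)
m=((hsv[...,0]<15)&(hsv[...,1]>110)&(hsv[...,2]>35)).astype(np.uint8); m[:,:395]=0;m[:,435:]=0;m[:170]=0;m[215:]=0
cn=max(cv2.findContours(m,cv2.RETR_EXTERNAL,cv2.CHAIN_APPROX_NONE)[0],key=len)[:,0]
print(cn.min(0),cn.max(0)); w=cast(c,cn,.026)[:,:2]
tip=w[:,0].argmax();print('tip',w[tip],cn[tip])
far=w[np.hypot(*(w-w[tip]).T)>.035]; print('body',circ(far))
print(np.c_[cn,(w*1000).round(0)].tolist())
v=cv2.resize((f*1)[160:225,350:480],None,fx=6,fy=6,interpolation=cv2.INTER_CUBIC);cv2.imwrite('pics/diya.png',v[:,:,::-1])
# tile from top view
m=((hsv[...,0]<15)&(hsv[...,1]>120)&(hsv[...,2]>60)).astype(np.uint8);m[:,:245]=0;m[:,340:]=0;m[:145]=0;m[195:]=0
cn=max(cv2.findContours(m,cv2.RETR_EXTERNAL,cv2.CHAIN_APPROX_NONE)[0],key=len)[:,0]
w=(cast(c,cn,.033)[:,:2]).astype(np.float32);r=cv2.minAreaRect(w);M=cv2.moments(m,True);ce=cast(c,[M['m10']/M['m00'],M['m01']/M['m00']],.033);print(r,ce,M['m00'])
q=np.argwhere(m)[:,::-1];w=cast(c,q,.033)[:,:2];w-=w.mean(0);e,V=np.linalg.eigh(w.T@w);print(V[:,1],np.degrees(np.arctan2(V[1,1],V[0,1])))
c=load('scene0');f=c['frame'];hsv=cv2.cvtColor(f,cv2.COLOR_RGB2HSV)
m=((hsv[...,0]<15)&(hsv[...,1]>120)&(hsv[...,2]>60)).astype(np.uint8);m[:,:325]=0;m[:,405:]=0;m[:195]=0;m[250:]=0
q=np.argwhere(m)[:,::-1];w=cast(c,q,.033)[:,:2];print('scene',cv2.minAreaRect(w.astype(np.float32)),w.mean(0))
```

```text
top0 168 [ 0.555  -0.0952  0.0589] [array([ 0.5542, -0.0943,  0.0489]), np.float64(0.0012)]
top0 170 [ 0.5566 -0.261   0.0587] [array([ 0.5554, -0.2586,  0.0488]), np.float64(0.0012)]
scene0 283 [ 0.5549 -0.0968  0.0594] [array([ 0.5559, -0.0976,  0.0487]), np.float64(0.0011)]
scene0 379 [ 0.5557 -0.2622  0.0593] [array([ 0.5569, -0.2617,  0.0487]), np.float64(0.0011)]
[404 178] [426 203]
tip [ 0.56715256 -0.17667859] [414 178]
body (array([ 0.5252959 , -0.17865788,  0.03149204]), np.float64(0.0006667612407577442))
[[414.0, 178.0, 567.0, -177.0], [413.0, 179.0, 564.0, -174.0], [412.0, 180.0, 561.0, -171.0], [411.0, 181.0, 558.0, -168.0], [410.0, 182.0, 555.0, -165.0], [410.0, 183.0, 552.0, -165.0], [409.0, 184.0, 549.0, -162.0], [408.0, 185.0, 547.0, -159.0], [407.0, 186.0, 544.0, -156.0], [406.0, 186.0, 544.0, -153.0], [406.0, 187.0, 541.0, -153.0], [405.0, 188.0, 538.0, -150.0], [405.0, 189.0, 535.0, -150.0], [404.0, 190.0, 532.0, -147.0], [404.0, 191.0, 529.0, -147.0], [404.0, 192.0, 526.0, -147.0], [404.0, 193.0, 523.0, -147.0], [404.0, 194.0, 520.0, -147.0], [404.0, 195.0, 517.0
[... 1005 characters left out ...]
25.0, 188.0, 538.0, -208.0], [424.0, 187.0, 541.0, -205.0], [423.0, 186.0, 544.0, -202.0], [422.0, 185.0, 547.0, -199.0], [421.0, 184.0, 550.0, -197.0], [420.0, 183.0, 553.0, -194.0], [419.0, 183.0, 553.0, -191.0], [418.0, 182.0, 555.0, -188.0], [418.0, 181.0, 558.0, -188.0], [417.0, 180.0, 561.0, -185.0], [416.0, 180.0, 561.0, -182.0], [415.0, 179.0, 564.0, -180.0]]
((0.5850619077682495, 0.17714494466781616), (0.06426385045051575, 0.197922021150589), 10.409424781799316) [[0.5846785  0.17699927 0.033     ]] 1465.0
[-0.17956336  0.98374641] 100.34432774466867
scene ((0.589490532875061, 0.17259681224822998), (0.06722201406955719, 0.20015892386436462), 10.35324764251709) [0.59127037 0.16601553]
```

View pics/diya.png

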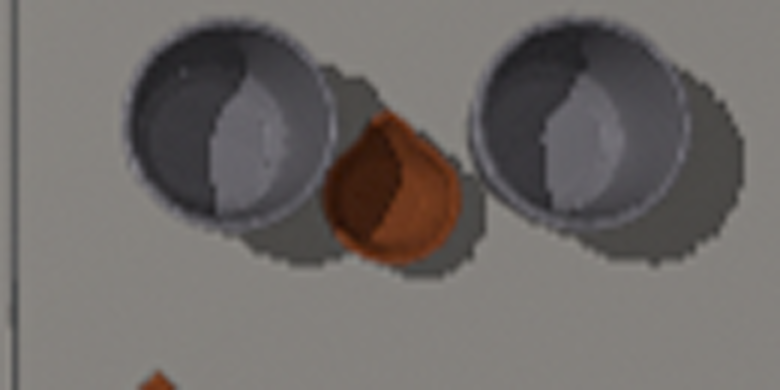

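Run:
```python
from h import *
from scipy.spatial.transform import Rotation as R
s=monitor.read_state();M=R.from_rotvec(s['tcp_rot']).as_matrix();print(M.round(4));print(np.degrees(np.arctan2(M[1,1],M[0,1])))
```

```text
[[-8.000e-04  4.021e-01 -9.156e-01]
 [ 1.900e-03 -9.156e-01 -4.021e-01]
 [-1.000e+00 -2.100e-03 -1.000e-04]]
-66.29007790984754
```

Call:
play_rows(deltas=[{"x": 15, "y": 30, "z": 0, "wz": 5}, {"x": 40, "y": 85, "z": 0, "wz": 11}, {"x": 62, "y": 140, "z": 0, "wz": 17}, {"x": 85, "y": 195, "z": 0, "wz": 23}, {"x": 107, "y": 250, "z": 0, "wz": 29}, {"x": 130, "y": 305, "z": 0, "wz": 35}, {"x": 152, "y": 360, "z": 0, "wz": 41}, {"x": 174, "y": 415, "z": 0, "wz": 47}, {"x": 196, "y": 470, "z": -5, "wz": 53}, {"x": 218, "y": 525, "z": -10, "wz": 58}, {"x": 240, "y": 580, "z": -15, "wz": 63}, {"x": 262, "y": 635, "z": -25, "wz": 68}, {"x": 284, "y": 690, "z": -35, "wz": 72}, {"x": 304, "y": 745, "z": -45, "wz": 75}, {"x": 312, "y": 780, "z": -50, "wz": 76.6}, {"x": 315, "y": 793, "z": -52, "wz": 76.6}, {"x": 315, "y": 793, "z": -52, "wz": 76.6}, {"x": 315, "y": 793, "z": -52, "wz": 76.6}], grip_force=40)

```text
schema error: expected keys wx, wy, wz, x, y, z, fingers
```

Run:
```python
from h import *
from scipy.spatial.transform import Rotation as R
s=monitor.read_state();M=R.from_rotvec(s['tcp_rot']).as_matrix()
c=snap('wrist','w1');np.savez('w1s.npz',p=s['tool_pos'],M=M)
print(s['time'],s['tool_pos'],M[:,0].round(4),np.degrees(np.arctan2(M[1,1],M[0,1])),c['K'],c['tool_from_camera'])
```

```text
0.1 [ 0.27117281 -0.61744228  0.25205896] [-8.0e-04  1.9e-03 -1.0e+00] -66.29007790984754 [[309.70691629   0.         313.47714262]
 [  0.         309.70691629 202.12746891]
 [  0.           0.           1.        ]] [[ 6.29833812e-04 -2.60208947e-01  9.65552126e-01 -1.20353719e-01]
 [ 9.99999617e-01 -4.22777716e-04 -7.66239435e-04 -9.71102790e-04]
 [ 6.07596279e-04  9.65552238e-01  2.60208581e-01 -6.53044376e-02]
 [ 0.00000000e+00  0.00000000e+00  0.00000000e+00  1.00000000e+00]]
```

View pics/w1.png

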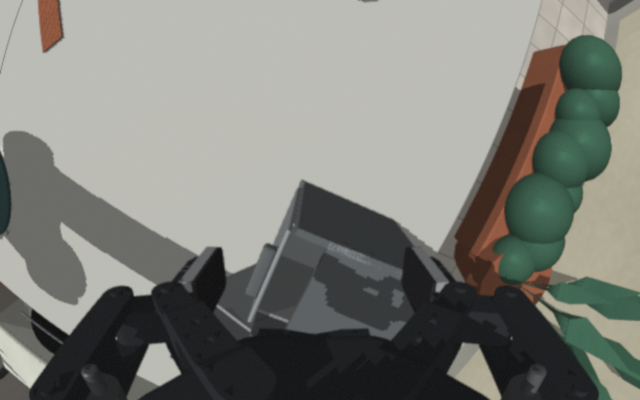

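The call was refused because every row needs all the keys, so the arm has not moved. The wrist picture shows only the start area, with a cabinet below the fingers and nothing I need.

Call:
play_rows(deltas=[{"wx": 0, "wy": 0, "fingers": -1, "x": 15, "y": 30, "z": 0, "wz": 5}, {"wx": 0, "wy": 0, "fingers": -1, "x": 40, "y": 85, "z": 0, "wz": 11}, {"wx": 0, "wy": 0, "fingers": -1, "x": 62, "y": 140, "z": 0, "wz": 17}, {"wx": 0, "wy": 0, "fingers": -1, "x": 85, "y": 195, "z": 0, "wz": 23}, {"wx": 0, "wy": 0, "fingers": -1, "x": 107, "y": 250, "z": 0, "wz": 29}, {"wx": 0, "wy": 0, "fingers": -1, "x": 130, "y": 305, "z": 0, "wz": 35}, {"wx": 0, "wy": 0, "fingers": -1, "x": 152, "y": 360, "z": 0, "wz": 41}, {"wx": 0, "wy": 0, "fingers": -1, "x": 174, "y": 415, "z": 0, "wz": 47}, {"wx": 0, "wy": 0, "fingers": -1, "x": 196, "y": 470, "z": -5, "wz": 53}, {"wx": 0, "wy": 0, "fingers": -1, "x": 218, "y": 525, "z": -10, "wz": 58}, {"wx": 0, "wy": 0, "fingers": -1, "x": 240, "y": 580, "z": -15, "wz": 63}, {"wx": 0, "wy": 0, "fingers": -1, "x": 262, "y": 635, "z": -25, "wz": 68}, {"wx": 0, "wy": 0, "fingers": -1, "x": 284, "y": 690, "z": -35, "wz": 72}, {"wx": 0, "wy": 0, "fingers": -1, "x": 304, "y": 745, "z": -45, "wz": 75}, {"wx": 0, "wy": 0, "fingers": -1, "x": 312, "y": 780, "z": -50, "wz": 76.6}, {"wx": 0, "wy": 0, "fingers": -1, "x": 315, "y": 793, "z": -52, "wz": 76.6}, {"wx": 0, "wy": 0, "fingers": -1, "x": 315, "y": 793, "z": -52, "wz": 76.6}, {"wx": 0, "wy": 0, "fingers": -1, "x": 315, "y": 793, "z": -52, "wz": 76.6}], grip_force=40)

```text
time: 2.4
tool_pos: [0.5862, 0.1737, 0.2014]
tcp_rot: [1.076, 1.288, -1.077]
wrist_force: [-0.2, -0.9, -0.5]
width: 0.998
```

Run:
```python
from h import *
from scipy.spatial.transform import Rotation as R
s=monitor.read_state();M=R.from_rotvec(s['tcp_rot']).as_matrix()
c=snap('wrist','w2');np.savez('w2s.npz',p=s['tool_pos'],M=M)
print(s['time'],s['tool_pos'],M[:,0].round(4),np.degrees(np.arctan2(M[1,1],M[0,1])))
```

```text
2.4 [0.58624631 0.17372307 0.2014493 ] [-1.e-04 -6.e-04 -1.e+00] 10.246503615718353
```

View pics/w2.png

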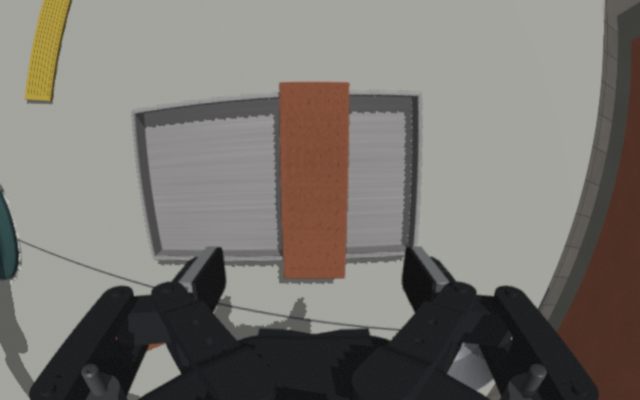

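The wrist view shows the whole tile, at columns 280–348 and rows 82–278, with the fingers parallel to its edges. I'll locate it through the fisheye model.

```bash
cat >> h.py <<'E'
def wcast(c,p,M,uv,z):
    uv=np.atleast_2d(uv).astype(float);K=c['K'];T=c['tool_from_camera']
    d=(uv-[K[0,2],K[1,2]])/K[0,0]; th=np.hypot(*d.T); k=np.where(th>1e-9,np.sin(th)/np.maximum(th,1e-9),1)
    r=np.c_[d*k[:,None],np.cos(th)]@T[:3,:3].T@M.T; o=p+M@T[:3,3]
    return o+r*((z-o[2])/r[:,2])[:,None]
E
python3 - <<'E'
from h import *
c=load('w2');s=np.load('w2s.npz');f=c['frame'];hsv=cv2.cvtColor(f,cv2.COLOR_RGB2HSV)
m=((hsv[...,0]<15)&(hsv[...,1]>110)&(hsv[...,2]>60)).astype(np.uint8);m[:,:260]=0;m[:,370:]=0;m[290:]=0
cn=max(cv2.findContours(m,cv2.RETR_EXTERNAL,cv2.CHAIN_APPROX_NONE)[0],key=len)[:,0];print(cn.min(0),cn.max(0))
r=cv2.minAreaRect(wcast(c,s['p'],s['M'],cn,.033)[:,:2].astype(np.float32));print(r)
d=(np.array(r[0])-s['p'][:2]);print('offset from TCP',d,'in tool',s['M'].T@np.r_[d,0])
E
```

```text
[280  83] [348 277]
((0.5849660634994507, 0.17810602486133575), (0.06312625110149384, 0.19559118151664734), 10.170302391052246)
offset from TCP [-0.00128025  0.00438295] in tool [-2.55981561e-06 -4.80172215e-04 -4.54078555e-03]
```

Call:
play_rows(deltas=[{"wx": 0, "wy": 0, "wz": 0, "x": -1, "y": 2, "z": -25, "fingers": -1}, {"wx": 0, "wy": 0, "wz": 0, "x": -1, "y": 2, "z": -60, "fingers": -1}, {"wx": 0, "wy": 0, "wz": 0, "x": -1, "y": 2, "z": -95, "fingers": -1}, {"wx": 0, "wy": 0, "wz": 0, "x": -1, "y": 2, "z": -125, "fingers": -1}, {"wx": 0, "wy": 0, "wz": 0, "x": -1, "y": 2, "z": -145, "fingers": -1}, {"wx": 0, "wy": 0, "wz": 0, "x": -1, "y": 2, "z": -158, "fingers": -1}, {"wx": 0, "wy": 0, "wz": 0, "x": -1, "y": 2, "z": -166, "fingers": -1}, {"wx": 0, "wy": 0, "wz": 0, "x": -1, "y": 2, "z": -168, "fingers": -1}, {"wx": 0, "wy": 0, "wz": 0, "x": -1, "y": 2, "z": -168, "fingers": -1}, {"wx": 0, "wy": 0, "wz": 0, "x": -1, "y": 2, "z": -168, "fingers": -1}])

```text
time: 3.7
tool_pos: [0.5861, 0.1772, 0.0342]
tcp_rot: [1.076, 1.288, -1.074]
wrist_force: [-0.5, 0.0, 0.1]
width: 0.995
```

Run:
```python
from h import *
s=monitor.read_state();print(s['tool_pos'],s['wrist_force'])
c=snap('wrist','w3')
```

```text
[0.58608424 0.17724509 0.03415058] [-0.51895737  0.04680741  0.11112075]
```

View pics/w3.png

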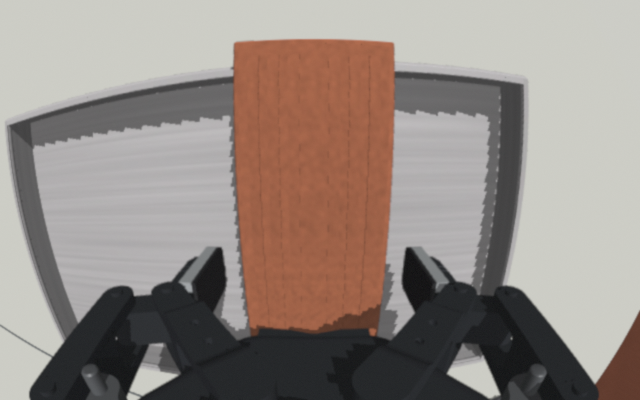

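Run:
```python
from h import *
c=load('w3');K=c['K'];T=c['tool_from_camera'];D=c['depth']
v,u=np.mgrid[0:400,0:640];d=np.stack([(u-K[0,2]),(v-K[1,2])],-1)/K[0,0];th=np.hypot(d[...,0],d[...,1])+1e-9
r=np.concatenate([d*(np.sin(th)/th)[...,None],np.cos(th)[...,None]],-1); P=(r/r[...,2:]*D[...,None])@T[:3,:3].T+T[:3,3]
for n,(a,b) in {'L':(150,228),'R':(400,470)}.items():
    q=P[240:300,a:b]; lum=c['frame'][240:300,a:b].sum(-1)
    m=(abs(q[...,1])<.065)&(abs(q[...,2])<.02)&(q[...,0]>-.04)&(D[240:300,a:b]>0)&(abs(q[...,1])>.035)
    s=q[m];print(n,len(s),np.percentile(s[:,0],[1,50,90,97,99,100]).round(4)); 
    for x,y in [(215,252),(218,260),(210,260),(205,270),(195,275),(412,252),(430,270)]:
        if a<=x<b: print((x,y),P[y,x].round(4),c['frame'][y,x])
```

```text
L 2801 [-0.0396 -0.0133  0.0308  0.0317  0.0322  0.0333]
(215, 252) [-0.0014 -0.0436 -0.0121] [34 35 35]
(218, 260) [ 0.     -0.0431 -0.0076] [27 25 29]
(210, 260) [-0.0092 -0.0434 -0.012 ] [31 32 33]
(205, 270) [-0.0164 -0.0434 -0.011 ] [28 26 28]
(195, 275) [-0.0235 -0.0449 -0.0124] [107 110 111]
R 2772 [-0.0395 -0.0126  0.0311  0.032   0.0323  0.0332]
(412, 252) [-0.0028  0.0417 -0.0127] [34 34 35]
(430, 270) [-0.0184  0.0446 -0.0118] [125 128 129]
```

The jaws straddle the tile evenly. Open, the tips stand about 9 mm ahead of the TCP, and they swing forward to about 15 mm at this width. I'll go 7 mm lower so the tile sits mid-pad, then close.

Call:
play_rows(deltas=[{"wx": 0, "wy": 0, "wz": 0, "x": -1, "y": 0, "z": -4, "fingers": -1}, {"wx": 0, "wy": 0, "wz": 0, "x": -1, "y": 0, "z": -7, "fingers": -1}, {"wx": 0, "wy": 0, "wz": 0, "x": -1, "y": 0, "z": -7, "fingers": -0.7}, {"wx": 0, "wy": 0, "wz": 0, "x": -1, "y": 0, "z": -7, "fingers": -0.55}, {"wx": 0, "wy": 0, "wz": 0, "x": -1, "y": 0, "z": -7, "fingers": -0.4}, {"wx": 0, "wy": 0, "wz": 0, "x": -1, "y": 0, "z": -7, "fingers": 1}, {"wx": 0, "wy": 0, "wz": 0, "x": -1, "y": 0, "z": -7, "fingers": 1}, {"wx": 0, "wy": 0, "wz": 0, "x": -1, "y": 0, "z": -7, "fingers": 1}, {"wx": 0, "wy": 0, "wz": 0, "x": -1, "y": 0, "z": -7, "fingers": 1}], grip_force=50)

```text
time: 4.88
tool_pos: [0.5848, 0.1771, 0.0268]
tcp_rot: [1.076, 1.288, -1.075]
wrist_force: [-0.8, -0.3, 5.3]
width: 0.746
```

Run:
```python
from h import *
s=monitor.read_state();print(s['tool_pos'],s['wrist_force'],s['width'])
c=snap('wrist','w4')
```

```text
[0.58483891 0.17706873 0.02680072] [-0.81790823 -0.30761114  5.25187244] 0.7455283833894547
```

View pics/w4.png

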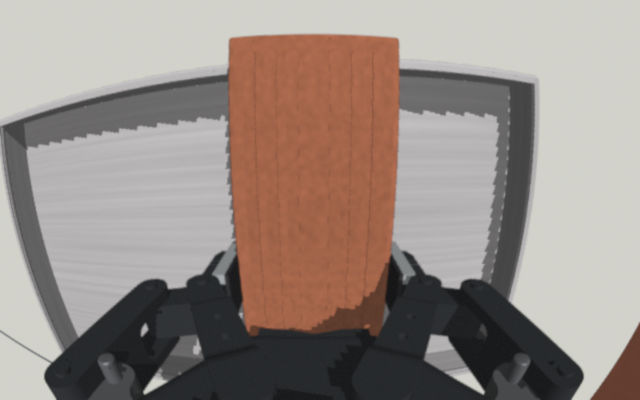

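The pads are flat on both long edges, the faces are untouched, and the opening is about 63 mm. Lifting now.

Call:
play_rows(deltas=[{"wx": 0, "wy": 0, "wz": 0, "x": 0, "y": 0, "z": 3, "fingers": 1}, {"wx": 0, "wy": 0, "wz": 0, "x": 0, "y": 0, "z": 10, "fingers": 1}, {"wx": 0, "wy": 0, "wz": 0, "x": 0, "y": 0, "z": 22, "fingers": 1}, {"wx": 0, "wy": 0, "wz": 0, "x": 0, "y": 0, "z": 40, "fingers": 1}, {"wx": 0, "wy": 0, "wz": 0, "x": 0, "y": 0, "z": 60, "fingers": 1}, {"wx": 0, "wy": 0, "wz": 0, "x": 0, "y": 0, "z": 80, "fingers": 1}, {"wx": 0, "wy": 0, "wz": 0, "x": 0, "y": 0, "z": 95, "fingers": 1}, {"wx": 0, "wy": 0, "wz": 0, "x": 0, "y": 0, "z": 100, "fingers": 1}, {"wx": 0, "wy": 0, "wz": 0, "x": 0, "y": 0, "z": 100, "fingers": 1}, {"wx": 0, "wy": 0, "wz": 0, "x": 0, "y": 0, "z": 100, "fingers": 1}])

```text
time: 6.18
tool_pos: [0.5837, 0.1768, 0.1252]
tcp_rot: [1.075, 1.29, -1.077]
wrist_force: [0.1, -0.3, -2.9]
width: 0.742
```

Run:
```python
from h import *
from scipy.spatial.transform import Rotation as R
s=monitor.read_state();M=R.from_rotvec(s['tcp_rot']).as_matrix();p=s['tool_pos']
c=snap('top','t5');P=cloud(c);f=c['frame'];hsv=cv2.cvtColor(f,cv2.COLOR_RGB2HSV)
w=snap('wrist','w5')
hs=cv2.cvtColor(w['frame'],cv2.COLOR_RGB2HSV);m=((hs[...,0]<15)&(hs[...,1]>110)&(hs[...,2]>50)).astype(np.uint8)
D=w['depth'];K=w['K'];T=w['tool_from_camera']
v,u=np.mgrid[0:400,0:640];d=np.stack([(u-K[0,2]),(v-K[1,2])],-1)/K[0,0];th=np.hypot(d[...,0],d[...,1])+1e-9
r=np.concatenate([d*(np.sin(th)/th)[...,None],np.cos(th)[...,None]],-1); Q=(r/r[...,2:]*D[...,None])@T[:3,:3].T+T[:3,3]
W=Q@M.T+p
q=W[(m>0)&(v<330)&(u>220)&(u<410)&(W[...,2]>.08)];pl=np.linalg.lstsq(np.c_[q[:,:2]-p[:2],np.ones(len(q))],q[:,2],rcond=None)[0]
print(p,s['time'],s['width'],s['wrist_force'],s['torque'],'plane slopes deg',np.degrees(pl[:2]),'z at tcp',pl[2],len(q))
qt=(Q[(m>0)&(v<330)&(u>220)&(u<410)&(W[...,2]>.08)]);print('tool-frame extents',qt.min(0),qt.max(0))
mt=((hsv[...,0]<15)&(hsv[...,1]>100)&(hsv[...,2]>40)&(P[...,2]>.1)&(P[...,2]<.16)).astype(np.uint8)
qq=P[mt>0]; print('top tile pts',len(qq)); 
if len(qq): print(cv2.minAreaRect(qq[:,:2].astype(np.float32)))
```

```text
[0.58366955 0.17678358 0.12524802] 6.175 0.7419026841414753 [ 0.08767701 -0.30311318 -2.85657197] [0.01563873 0.01143055 0.00888668] plane slopes deg [-0.26383934  0.4659894 ] z at tcp 0.13080882266731067 46612
tool-frame extents [-0.12035452 -0.03300577 -0.10005986] [-0.00219098  0.03178524  0.02736743]
top tile pts 818
((0.5838497877120972, 0.1720571517944336), (0.06483318656682968, 0.18784001469612122), 10.446221351623535)
```

View pics/t5.png

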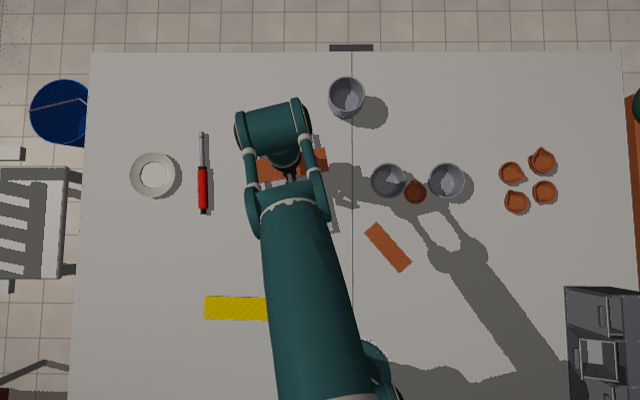

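The tile is held level (under 0.5°) and clear of the tray, and the set-up hasn't moved. Carrying it over the bowls next.

Call:
play_rows(deltas=[{"wx": 0, "wy": 0, "wz": 0, "x": 0, "y": -5, "z": 1, "fingers": 1}, {"wx": 0, "wy": 0, "wz": -1, "x": -2, "y": -20, "z": 2, "fingers": 1}, {"wx": 0, "wy": 0, "wz": -2, "x": -5, "y": -45, "z": 2, "fingers": 1}, {"wx": 0, "wy": 0, "wz": -3, "x": -7, "y": -75, "z": 2, "fingers": 1}, {"wx": 0, "wy": 0, "wz": -4, "x": -9, "y": -110, "z": 2, "fingers": 1}, {"wx": 0, "wy": 0, "wz": -5, "x": -12, "y": -145, "z": 2, "fingers": 1}, {"wx": 0, "wy": 0, "wz": -6, "x": -15, "y": -180, "z": 2, "fingers": 1}, {"wx": 0, "wy": 0, "wz": -7, "x": -18, "y": -215, "z": 2, "fingers": 1}, {"wx": 0, "wy": 0, "wz": -8, "x": -20, "y": -250, "z": 2, "fingers": 1}, {"wx": 0, "wy": 0, "wz": -9, "x": -22, "y": -285, "z": 2, "fingers": 1}, {"wx": 0, "wy": 0, "wz": -10, "x": -25, "y": -315, "z": 2, "fingers": 1}, {"wx": 0, "wy": 0, "wz": -10, "x": -27, "y": -338, "z": 2, "fingers": 1}, {"wx": 0, "wy": 0, "wz": -10, "x": -28, "y": -350, "z": 2, "fingers": 1}, {"wx": 0, "wy": 0, "wz": -10, "x": -28, "y": -355, "z": 0, "fingers": 1}, {"wx": 0, "wy": 0, "wz": -10, "x": -28, "y": -355, "z": 0, "fingers": 1}, {"wx": 0, "wy": 0, "wz": -10, "x": -28, "y": -355, "z": 0, "fingers": 1}, {"wx": 0, "wy": 0, "wz": -10, "x": -28, "y": -355, "z": 0, "fingers": 1}])

```text
time: 8.4
tool_pos: [0.5565, -0.1773, 0.1263]
tcp_rot: [1.205, 1.212, -1.205]
wrist_force: [-0.1, 0.7, -2.3]
width: 0.74
```

Run:
```python
from h import *
from scipy.spatial.transform import Rotation as R
s=monitor.read_state();M=R.from_rotvec(s['tcp_rot']).as_matrix();p=s['tool_pos']
print(p,s['time'],s['width'],s['wrist_force'],np.degrees(np.arctan2(M[1,1],M[0,1])),M[:,0])
np.savez('w6s.npz',p=p,M=M)
snap('wrist','w6');snap('scene','s6')
```

```text
[ 0.55652001 -0.17732136  0.12627134] 8.4 0.7397866327300577 [-0.05115053  0.66884663 -2.34934475] 0.3646570994601208 [-5.19758280e-05  1.00000774e-04 -9.99999994e-01]
```

View pics/w6.png

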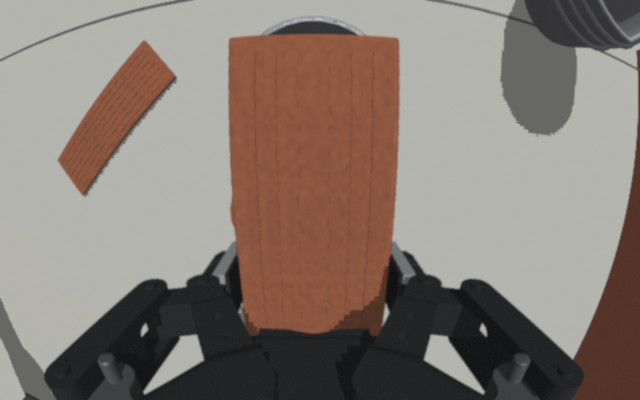

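View pics/s6.png

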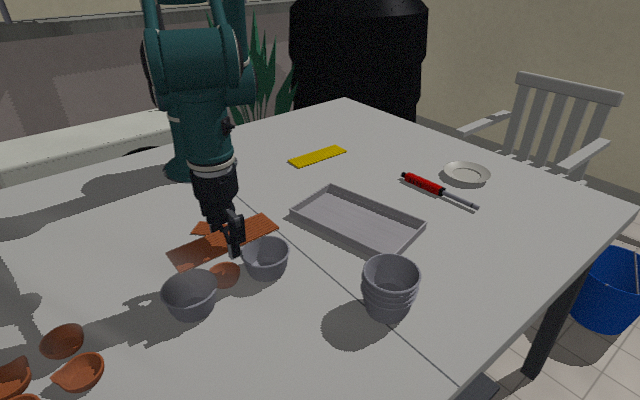

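The tile is level over both bowls. In the wrist view the rim of bowl A shows symmetrically behind the tile's end, centred at column 313 against 314 for the tile. In the scene view the diya and bowls haven't moved.

Call:
play_rows(deltas=[{"wx": 0, "wy": 0, "wz": 0, "x": 0, "y": 0, "z": -6, "fingers": 1}, {"wx": 0, "wy": 0, "wz": 0, "x": 0, "y": 0, "z": -18, "fingers": 1}, {"wx": 0, "wy": 0, "wz": 0, "x": 0, "y": 0, "z": -32, "fingers": 1}, {"wx": 0, "wy": 0, "wz": 0, "x": 0, "y": 0, "z": -45, "fingers": 1}, {"wx": 0, "wy": 0, "wz": 0, "x": 0, "y": 0, "z": -54, "fingers": 1}, {"wx": 0, "wy": 0, "wz": 0, "x": 0, "y": 0, "z": -58, "fingers": 1}, {"wx": 0, "wy": 0, "wz": 0, "x": 0, "y": 0, "z": -60, "fingers": 1}, {"wx": 0, "wy": 0, "wz": 0, "x": 0, "y": 0, "z": -60, "fingers": 1}, {"wx": 0, "wy": 0, "wz": 0, "x": 0, "y": 0, "z": -60, "fingers": 1}, {"wx": 0, "wy": 0, "wz": 0, "x": 0, "y": 0, "z": -60, "fingers": 1}])

```text
time: 9.75
tool_pos: [0.5567, -0.1781, 0.0667]
tcp_rot: [1.205, 1.211, -1.205]
wrist_force: [0.9, 0.2, -2.5]
width: 0.74
```

Run:
```python
from h import *
s=monitor.read_state();print(s['tool_pos'],s['time'],s['wrist_force'],s['torque'])
c=snap('scene','s7');f=c['frame'];P=cloud(c);hsv=cv2.cvtColor(f,cv2.COLOR_RGB2HSV)
m=(hsv[...,0]<15)&(hsv[...,1]>110)&(P[...,2]>.05)&(P[...,2]<.09)&(abs(P[...,0]-.556)<.06)&(abs(P[...,1]+.178)<.13)
q=P[m];print(len(q),np.median(q[:,2]),cv2.minAreaRect(q[:,:2].astype(np.float32)))
cv2.imwrite('pics/s7c.png',cv2.resize(f[170:350,140:400],None,fx=3,fy=3,interpolation=cv2.INTER_CUBIC)[:,:,::-1])
```

```text
[ 0.5566905  -0.17812097  0.06673315] 9.75 [ 0.92601792  0.24632664 -2.54141908] [ 0.01888346 -0.00297189  0.0339232 ]
1038 0.07244884488174644 ((0.5562580227851868, -0.17932210862636566), (0.06736552715301514, 0.19916820526123047), 0.4747827649116516)
```

View pics/s7c.png

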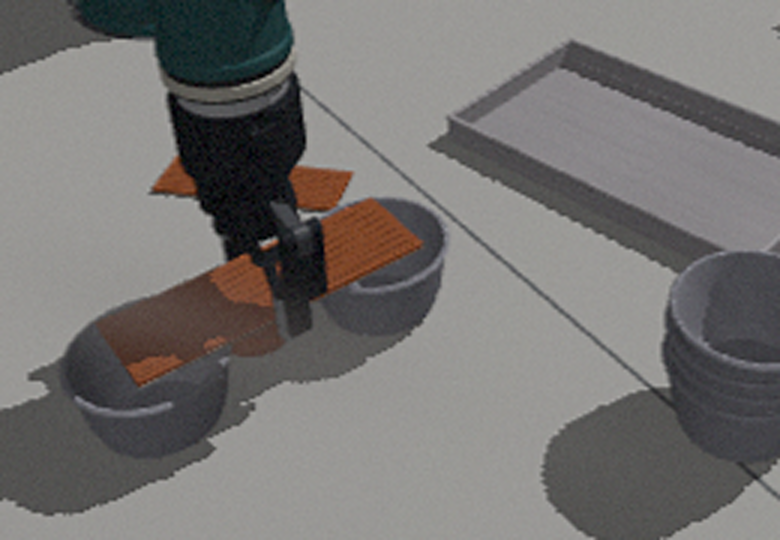

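Measured in the scene view, the tile's centre is at (0.556, -0.179), and the bowls' midpoint in that same view is (0.556, -0.180). About 4–5 mm remain, so I'm lowering slowly.

Call:
play_rows(deltas=[{"wx": 0, "wy": 0, "wz": 0, "x": 0, "y": 0, "z": -1, "fingers": 1}, {"wx": 0, "wy": 0, "wz": 0, "x": 0, "y": 0, "z": -2, "fingers": 1}, {"wx": 0, "wy": 0, "wz": 0, "x": 0, "y": 0, "z": -2.5, "fingers": 1}, {"wx": 0, "wy": 0, "wz": 0, "x": 0, "y": 0, "z": -3, "fingers": 1}, {"wx": 0, "wy": 0, "wz": 0, "x": 0, "y": 0, "z": -3.5, "fingers": 1}, {"wx": 0, "wy": 0, "wz": 0, "x": 0, "y": 0, "z": -4, "fingers": 1}, {"wx": 0, "wy": 0, "wz": 0, "x": 0, "y": 0, "z": -4, "fingers": 1}, {"wx": 0, "wy": 0, "wz": 0, "x": 0, "y": 0, "z": -4, "fingers": 1}])

```text
time: 10.8
tool_pos: [0.5564, -0.1781, 0.0623]
tcp_rot: [1.205, 1.212, -1.205]
wrist_force: [-0.8, 1.1, -1.9]
width: 0.746
```

Call:
play_rows(deltas=[{"wx": 0, "wy": 0, "wz": 0, "x": 0, "y": 0, "z": -0.5, "fingers": 1}, {"wx": 0, "wy": 0, "wz": 0, "x": 0, "y": 0, "z": -0.5, "fingers": 1}, {"wx": 0, "wy": 0, "wz": 0, "x": 0, "y": 0, "z": -0.5, "fingers": 1}])

```text
time: 11.18
tool_pos: [0.5565, -0.178, 0.0618]
tcp_rot: [1.205, 1.212, -1.205]
wrist_force: [-0.1, -0.4, -1.6]
width: 0.749
```

Call:
play_rows(deltas=[{"wx": 0, "wy": 0, "wz": 0, "x": 0, "y": 0, "z": -0.5, "fingers": 1}, {"wx": 0, "wy": 0, "wz": 0, "x": 0, "y": 0, "z": -0.5, "fingers": 1}, {"wx": 0, "wy": 0, "wz": 0, "x": 0, "y": 0, "z": -0.5, "fingers": 1}])

```text
time: 11.55
tool_pos: [0.5565, -0.1781, 0.0617]
tcp_rot: [1.205, 1.212, -1.205]
wrist_force: [-1.6, 0.3, 4.4]
width: 0.744
```

Run:
```python
from h import *
for i in range(3):
    s=monitor.read_state();print(s['tool_pos'],s['time'],s['wrist_force'],s['torque']); eyes.read_camera('scene')
```

```text
[ 0.55651659 -0.17809199  0.06174615] 11.55 [-1.62414015  0.33160562  4.35738936] [ 0.09885906  0.24062956 -0.0043489 ]
[ 0.55655448 -0.17811032  0.06176917] 11.6 [-2.70316988  0.0547669   3.5370337 ] [0.09809785 0.30661932 0.00870489]
[ 0.55654786 -0.17809865  0.06173537] 11.65 [-2.64161212  1.08040066  4.14030158] [0.13192144 0.33981368 0.00764463]
```

The tile is in contact with the bowls at about 6–7 N. Opening slowly, then withdrawing straight up.

Call:
play_rows(deltas=[{"wx": 0, "wy": 0, "wz": 0, "x": 0, "y": 0, "z": 0, "fingers": -0.48}, {"wx": 0, "wy": 0, "wz": 0, "x": 0, "y": 0, "z": 0, "fingers": -0.52}, {"wx": 0, "wy": 0, "wz": 0, "x": 0, "y": 0, "z": 0, "fingers": -0.57}, {"wx": 0, "wy": 0, "wz": 0, "x": 0, "y": 0, "z": 0, "fingers": -0.65}, {"wx": 0, "wy": 0, "wz": 0, "x": 0, "y": 0, "z": 0, "fingers": -0.8}, {"wx": 0, "wy": 0, "wz": 0, "x": 0, "y": 0, "z": 0, "fingers": -1}, {"wx": 0, "wy": 0, "wz": 0, "x": 0, "y": 0, "z": 0, "fingers": -1}, {"wx": 0, "wy": 0, "wz": 0, "x": 0, "y": 0, "z": 0, "fingers": -1}, {"wx": 0, "wy": 0, "wz": 0, "x": 0, "y": 0, "z": 0, "fingers": -1}])

```text
time: 12.82
tool_pos: [0.5564, -0.178, 0.0613]
tcp_rot: [1.205, 1.212, -1.205]
wrist_force: [-1.1, -0.5, 0.9]
width: 0.999
```

Run:
```python
from h import *
s=monitor.read_state();print(s['tool_pos'],s['width'],s['wrist_force'])
snap('wrist','w8')
```

```text
[ 0.55641523 -0.1780171   0.06129826] 0.999418081580073 [-1.13967317 -0.48343485  0.94614468]
```

View pics/w8.png

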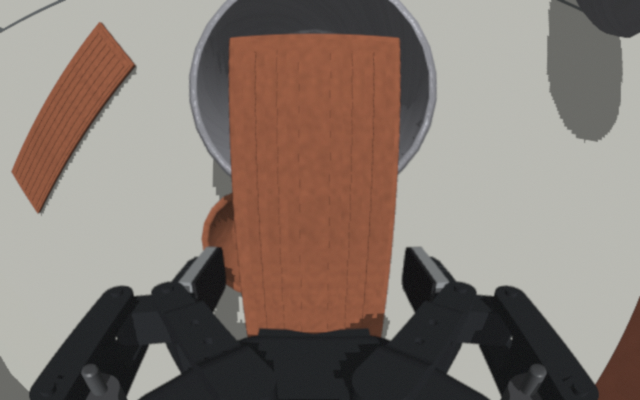

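The jaws are fully open, with about 10 mm of clearance on each side, and the tile is central over bowl A. Withdrawing up and back, clear of the top camera.

Call:
play_rows(deltas=[{"wx": 0, "wy": 0, "wz": 0, "x": 0, "y": 0, "z": 5, "fingers": -1}, {"wx": 0, "wy": 0, "wz": 0, "x": 0, "y": 0, "z": 20, "fingers": -1}, {"wx": 0, "wy": 0, "wz": 0, "x": 0, "y": 0, "z": 50, "fingers": -1}, {"wx": 0, "wy": 0, "wz": 0, "x": 0, "y": 0, "z": 90, "fingers": -1}, {"wx": 0, "wy": 0, "wz": 0, "x": 0, "y": 0, "z": 130, "fingers": -1}, {"wx": 0, "wy": 0, "wz": 0, "x": 0, "y": 0, "z": 160, "fingers": -1}, {"wx": 0, "wy": 0, "wz": 0, "x": -20, "y": -40, "z": 185, "fingers": -1}, {"wx": 0, "wy": 0, "wz": 0, "x": -40, "y": -85, "z": 190, "fingers": -1}, {"wx": 0, "wy": 0, "wz": -8, "x": -65, "y": -135, "z": 190, "fingers": -1}, {"wx": 0, "wy": 0, "wz": -16, "x": -90, "y": -185, "z": 190, "fingers": -1}, {"wx": 0, "wy": 0, "wz": -24, "x": -115, "y": -235, "z": 190, "fingers": -1}, {"wx": 0, "wy": 0, "wz": -30, "x": -140, "y": -285, "z": 190, "fingers": -1}, {"wx": 0, "wy": 0, "wz": -36, "x": -160, "y": -320, "z": 190, "fingers": -1}, {"wx": 0, "wy": 0, "wz": -36, "x": -160, "y": -320, "z": 190, "fingers": -1}, {"wx": 0, "wy": 0, "wz": -36, "x": -160, "y": -320, "z": 190, "fingers": -1}, {"wx": 0, "wy": 0, "wz": -36, "x": -160, "y": -320, "z": 190, "fingers": -1}])

```text
time: 14.88
tool_pos: [0.3971, -0.497, 0.2517]
tcp_rot: [1.651, 0.848, -1.65]
wrist_force: [0.2, 0.6, 0.5]
width: 1.0
```

Run:
```python
from h import *
s=monitor.read_state();print(s['tool_pos'],s['time'],s['width'])
for n in ['top','scene']:
    c=snap(n,n+'9');f=c['frame'];P=cloud(c);hsv=cv2.cvtColor(f,cv2.COLOR_RGB2HSV)
    m=(hsv[...,0]<15)&(hsv[...,1]>110)&(P[...,2]>.05)&(P[...,2]<.09)&(abs(P[...,0]-.556)<.06)&(abs(P[...,1]+.178)<.13)
    q=P[m];print(n,len(q),np.median(q[:,2]),cv2.minAreaRect(q[:,:2].astype(np.float32)))
    pl=np.linalg.lstsq(np.c_[q[:,:2],np.ones(len(q))],q[:,2],rcond=None)[0];print('tilt deg',np.degrees(pl[:2]))
    from scipy.optimize import least_squares
    for g in [(0.555,-.095),(0.556,-.26)]:
        rr=np.hypot(P[...,0]-g[0],P[...,1]-g[1])
        k=(rr<.056)&(rr>.042)&(P[...,2]>.056)&(P[...,2]<.064)&(hsv[...,1]<80)
        b=P[k][:,:2];x=least_squares(lambda x:np.hypot(b[:,0]-x[0],b[:,1]-x[1])-.0488,g,loss='soft_l1',f_scale=.002).x;print(' bowl',x.round(4),len(b))
    if n=='top':
        a=np.load('top0.npz')['frame'].astype(int); df=np.abs(a-f.astype(int)).sum(-1); print('stack/lighter diffs',(df[70:120,325:370]>90).sum(),(df[125:220,190:215]>90).sum())
    else:
        cv2.imwrite('pics/s9c.png',cv2.resize(f[170:350,140:400],None,fx=3,fy=3,interpolation=cv2.INTER_CUBIC)[:,:,::-1])
```

```text
[ 0.39710332 -0.49702967  0.25174751] 14.875 0.9998259551193862
top 1636 0.06660205322006724 ((0.5549499988555908, -0.17670470476150513), (0.06347297132015228, 0.19951742887496948), 0.02714536525309086)
tilt deg [-0.09897064  0.07500144]
 bowl [ 0.554  -0.0944] 126
 bowl [ 0.5553 -0.2586] 130
stack/lighter diffs 0 0
scene 2291 0.06767770962506756 ((0.5566547513008118, -0.17388293147087097), (0.07038736343383789, 0.21083451807498932), 1.2906548976898193)
tilt deg [-0.93259578 -0.04376915]
 bowl [ 0.5558 -0.0975] 220
 bowl [ 0.557  -0.2613] 298
```

View pics/top9.png

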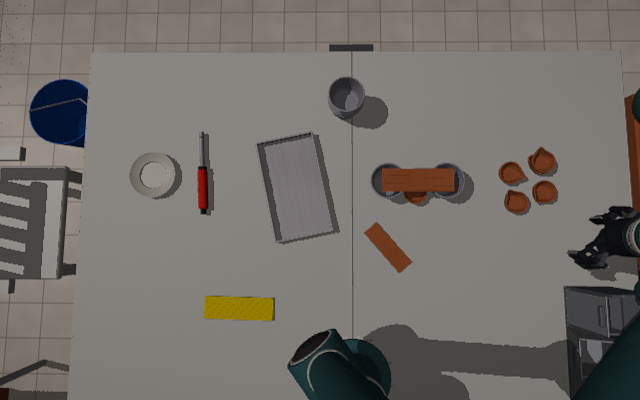

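View pics/s9c.png

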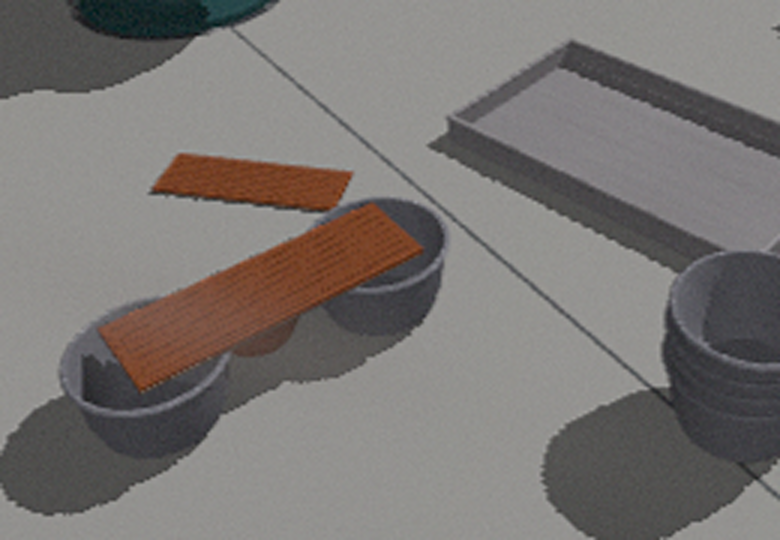

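The tile (columns 382–455, rows 168–192 in the top view) lies squarely and level across both bowls, and nothing else has moved. Handing in.

```bash
python3 -c "
from workcell import finish_job
print(finish_job())"
```

```text
the job is handed in; nothing more can be done
None
```

The tile is lying glazed face down across the two steel bowls, released, with its middle over the diya's lip, and the job is handed in. I gripped it by its long edges only, lowered it until it pressed on the bowls with about 6–7 N, opened the fingers slowly and backed the arm away. It took about 15 s.

**Final checks, top camera:**
- **Position:** the tile's centre is at (0.555, -0.177). The bowls' midpoint is at (0.555, -0.177), and the diya's lip was at about (0.557, -0.178) before the tile covered it.
- **Level and height:** the tilt is about 0.1°. The tile's top read 67 mm above the table, against a nominal 68 mm.
- **Everything else:** the bowls are within 1 mm of where they started, and the stack and lighter show no change. The diya was seen in place but not measured again.

**Where the checks disagreed:** the scene camera put the tile's centre 3 mm further along y and showed 0.9° of tilt. I put that down mostly to its measured area including the tile's side edge and being noisier (it came out at 70 x 211 mm). Even taken at face value, both are within the limits.

One early move call was refused because its rows lacked some keys; it moved nothing.

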